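Ready the regulating stand behind the gate

TASK

The little oak gate stands open across the round grey mat: push it fully shut first, then lift the pot by its bail off the steel stand and set it down gently, upright and wholly on the mat. Then draw the tempo board up out of its slotted rack and lean it on the stand where the pot stood, its lower edge on the plinth and its face resting back against the cross rail, about in the middle of the rail. Leave the gate shut and do not disturb the other things on the desk.

Things in the scene. Friction and masses are not known exactly. Their poses are not given: they have to be found in the camera images.
- gate (a joint): Gate angle, rad: 0 is shut (in line with the fence, at a stop); grows to 1.4 as the leaf swings inward, away from the robot. Starts 0.7 to 1.1. Stays where left; under 1 N at the free end moves it. Leaf of oak slats between two rails, from 5 to 155 mm from the hinge axis; rails 14 mm thick, top rail 78 to 100 mm above the desk, gaps between slats below it.
- gate_hinge (a point): Point of the gate's vertical hinge axis at desk level; axes as the fence's (x away from the robot, y left along the fence). Shut, the leaf points from here along +y; at angle a along (sin a, cos a) in x, y. To shut it, push from the side away from the robot, towards -x.
- gate_end (a point): Middle of the top of the leaf's free end, 155 mm from the hinge axis, 100 mm above the desk; it moves with the leaf.
- fence: Fixed oak slat fence along y, 800 mm long, 100 mm high (gate posts 112 mm) and at most 20 mm thick, with a 160 mm gateway in the middle. Origin: middle of the gateway at desk level.
- mat: Fixed round grey felt-faced mat, 110 mm across, 3 mm thick, behind the gateway within the sweep of the gate. Origin: centre of its underside, on the desk.
- stand: Fixed steel stand, left or right of the mat (rack on the other side): square plinth 110 x 110 mm, 30 mm high; near its robot side a level round cross rail, 10 mm thick, 96 mm long along the stand's y, axis at x = -35 mm, z = 85 mm (55 mm above the plinth), on two 10 mm posts at y = +-48 mm, 90 mm high. Origin: centre of the underside; z up.
- pot: Loose open aluminium parts pot, 64 mm across the rim, 58 mm across the base, 55 mm high, 0.25 kg, with a stiff upright steel bail. Origin: centre of its underside; z up. It starts on the stand's plinth, about 14 mm to the +x side of the stand's centre.
- pot_bail (a point): Middle of the top bar of the bail, 100 mm above the pot's underside; the bar is round, 8 mm thick, straight for 44 mm along the pot's y; rigid with the pot.
- rack: Fixed dark wooden rack 90 mm (x) x 100 mm (y), 52 mm high, with two slots along its y, at x = -20 mm (empty) and x = +20 mm (holding the tempo board), each 11 mm wide, 40 mm deep, floor 12 mm above the desk, open at both ends. Origin: centre of its underside.
- board: Loose maple tempo board, flat: 8 mm thick (its x), 70 mm wide (its y), 110 mm high (its z), 0.07 kg, both faces alike with a brass strip. Origin: middle of its lower edge. It starts upright in the rack's +x slot, its upper 70 mm standing free.
- wheel: Brass escapement wheel lying flat, 48 mm across, hub 12 mm high; leave alone.
- bob: Nickel pendulum bob, 40 mm across, 34 mm high; leave alone.
- case: Maple pyramid metronome case, base 120 mm, 218 mm high; leave alone.
- tweezers: Steel tweezers stand, foot 70 mm across, 117 mm high; leave alone.
- driver: Screwdriver lying on the desk, 140 mm long; leave alone.
- jar: Small jar, 44 mm across, 50 mm high; leave alone.

How it is judged (in metres and radians):
On the way, in this order (a step that is already met when the one before it is completed fails the run):
1. the gate is pushed shut (within 0.08 rad) while the pot still stands on the stand (value of joint gate below 0.08 rad and z of pot in the frame of stand below 0.045 m and horizontal distance between pot and stand below 0.05 m), for 0.2 s.
2. the pot is lifted clear of the stand (z of pot in the frame of stand above 0.05 m and contact force between pot and stand below 0.05 N), for 0.1 s.
3. the pot stands upright and released, wholly on the mat (centre within 26 mm of the mat's) (horizontal distance between pot and mat below 0.026 m and height (world z) of pot below 0.008 m and angle between pot's own z axis and vertical below 0.1 rad and contact force between pot and the fingers below 0.05 N), for 0.2 s.
4. the board is drawn up clear of the rack (z of board in the frame of rack above 0.053 m and contact force between board and rack below 0.05 N), for 0.1 s.
At the end, for the whole second after the job is handed in: Gate shut (within 0.08 rad); pot at rest, upright (0.1 rad) on the mat, centres within 26 mm; board at rest on the stand, lower edge on the plinth, leaning 0.08 to 0.9 rad against the cross rail, its middle within 25 mm of the rail's middle (value of joint gate below 0.08 rad and horizontal distance between pot and mat below 0.026 m and height (world z) of pot below 0.008 m and angle between pot's own z axis and vertical below 0.1 rad and linear speed of each of pot, board below 0.02 m/s and z of board in the frame of stand between 0.024 and 0.038 m and y of board in the frame of stand between -0.025 and 0.025 m and x of board in the frame of stand between -0.03 and 0.04 m and angle between board's own z axis and vertical between 0.08 and 0.9 rad and contact force between board and stand above 0.1 N); the robot touches nothing.
It fails at once if the pot is tipped more than 0.7 rad (angle between pot's own z axis and vertical above 0.7 rad).
It fails at once if the pot is dropped or slammed down: faster than 0.35 m/s within the last 25 mm above the desk (height (world z) of pot below 0.025 m and linear speed of pot above 0.35 m/s).
It fails at once if another thing on the desk is shifted more than 30 mm (distance of any of wheel, bob, case, tweezers, driver, jar from where it was at the start of the episode above 0.03 m).
It also fails if it takes over 59 s, if anything falls off the work surface, if the arm or the gripper's body presses on something with over 40 N, if the wrist force passes 120 N, or if a joint passes its speed limit or range.

ROBOT

A 6-joint arm with a two-finger parallel gripper is mounted at the origin on the work surface. World frame = base frame: x ahead of the robot, y to its left, z up, the work surface at z = 0. Lengths are in m, angles in degrees, forces in N, time in s.
With the tool pointing down it reaches from about 0.25 to 0.725 m from the base axis. Payload 9.7 kg.
Tool frame: the origin (TCP) lies between the finger pads; the fingertips stand 25 mm ahead of it and the grasp point (between the pads) lies 6 mm ahead of it; z points along the fingers, y is the line along which they close (so a half turn about z gives the same grasp; the last joint's range is limited). The gripper opens to 85 mm and grips with 20 to 120 N. Pads are 22 mm wide; open, the fingers measure 114 mm over their backs; the gripper's body (76 mm by 85 mm) begins 54 mm behind the grasp point. The pads swing forward as they close: fully open they stand 13 mm farther back than shut.
Start: joints at [75.344, 4.979, 10.078, 95.1, 0, 90], TCP at [0.139, 0.532, 0.256] pointing down, gripper open.
Joint ranges: [-179.16, 179.16], [-48.56, 103.87], [-65.8, 70.77], [-126.05, 130.52], [-82.76, 87.17], [-180, 180]. Speed limits (degrees/s): [127.2, 127.2, 147.25, 180, 180, 180].

INTERFACE

Orientations are given as [roll, pitch, yaw] about the fixed x, y, z axes, in that order (R = Rz(yaw) Ry(pitch) Rx(roll)).
In Python, from workcell import bot gives the robot as it stands.
- The arm moves only by the shell command python3 drive.py 'ROWS' [FORCE]. ROWS is rows parted by semicolons, their numbers by spaces, 1 to 5 of them, each of 5 numbers: dx, dy, dz in m, then a turn about the tool's z in degrees, then the finger opening in m; each row is the pose to reach, as a shift and turn from the pose commanded when the command began, along the tool's axes at that moment; what a row does not reach only later rows make up. A row lasts 1/12 s, in which the tool goes at most 0.0417 m and 7.16 degrees, less where a joint would pass 70% of its speed; a pose out of reach is approached as far as the arm can. The fingers move at their own pace and stop on an object; FORCE is the grip in N (left out, the last holds). Time passes only in rows, so rows that do not move let the fingers close. It prints the time, the measured TCP pose, the force, the opening and the grip force at its end.
- bot.get_obs(): the state, without advancing time (a new reading comes with each control period).
- bot.camera(name): name is "side" or "top" or "wrist"; returns the picture (420x560x3 uint8, blue, green, red); there is no depth.
- bot.camera_info(name): a dict with "mtx" (3x3 intrinsics, pixels), "k1" (the pictures are not rectified: a ray, as slopes to the right and down, at radius r is drawn at 1 + k1 r^2 times it, then the intrinsics apply), "extrinsics" (4x4, takes a point from camera to world coordinates). Camera axes: x right, y down, z forward; pixel columns grow to the right and rows downward; lengths in m; the calibration is good to about 2 mm. A picture is of the moment at which its call begins: read the wrist's pose just before it. camera_info takes no time and is no camera call; for the wrist camera it gives the pose at the moment of the call.
- bot.job_done(): hands the job in; it is judged then, once.
The state is a dict: "time": time; "q": joint angles; "qd": joint speeds; "joint_efforts": joint torques, N m; "ee_pos": TCP position; "tcp_rot": TCP orientation; "wrist_force": force on the tool from outside, world axes, zero at the start; "torque": the same for the moment, N m; "opening": finger opening in m; "grasp_force": force on a finger pad.
Only numpy, scipy, OpenCV 4.12 (cv2) and the standard library are available. Lean on these libraries where they do the work, as an engineer would, in place of code of your own. Each camera call takes 0.05 s, during which the arm holds its last target. There are 200 camera calls.

## Working session

There is one attempt and no reset: what is moved stays moved. The work goes in short steps, Python scripts to look and compute and a shell command to move; the robot and the scene stay as the last step left them, time stands still between calls to the robot, and variables do not carry over. Pictures are saved under pics/ and viewed, at most 10 in all, crops included, and the job is handed in when it is done.

```bash
ls; mkdir -p pics; python3 - <<'E'
from workcell import bot
import cv2,numpy as np
for n in ["top","side"]:
    im=bot.camera(n); cv2.imwrite(f"pics/{n}0.png",im)
    i=bot.camera_info(n); print(n,np.round(i["mtx"],1).tolist(),i["k1"],np.round(i["extrinsics"],3).tolist())
o=bot.get_obs();print(o["time"],o["ee_pos"],o["tcp_rot"],o["opening"])
E
```

```text
drive.py
pics
workcell.py
top [[532.5, 0.0, 269.9], [0.0, 532.5, 199.8], [0.0, 0.0, 1.0]] -0.09765993795579812 [[0.002, -0.987, 0.158, 0.326], [-1.0, 0.0, 0.017, -0.042], [-0.017, -0.158, -0.987, 1.513], [0.0, 0.0, 0.0, 1.0]]
side [[409.2, 0.0, 277.3], [0.0, 409.2, 214.4], [0.0, 0.0, 1.0]] -0.04726685164318263 [[-0.99, -0.071, 0.124, 0.401], [-0.141, 0.609, -0.78, 0.886], [-0.02, -0.79, -0.613, 0.82], [0.0, 0.0, 0.0, 1.0]]
0.1 [0.1391072  0.53194221 0.25565661] [-1.79932103e+02 -3.32727918e-04  1.65343873e+02] 0.08522584493344171
```

View pics/top0.png

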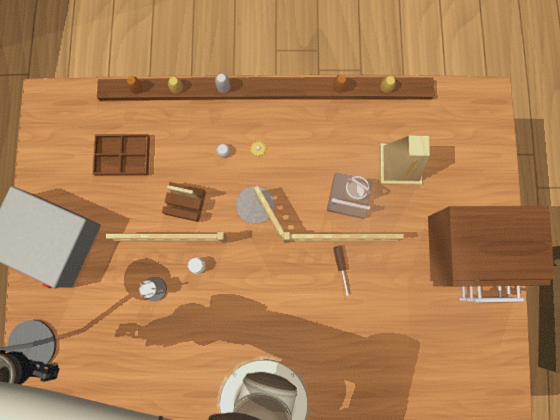

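View pics/side0.png

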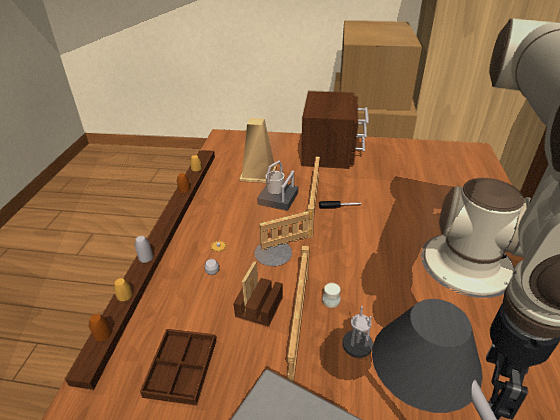

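Top: the gate runs from its hinge at about (286,237) to its free end at (258,188). The mat is at (255,205), the rack at (184,201) and the stand at (350,195). I'll enlarge both views to measure.

```bash
python3 - <<'E'
import cv2
a=cv2.imread("pics/top0.png")
l=a[170:250,155:255]; r=a[160:240,300:400]
f=lambda c:cv2.resize(c,None,fx=4,fy=4,interpolation=cv2.INTER_CUBIC)
m=a[170:250,215:315]
s=cv2.imread("pics/side0.png")
c1=s[225:325,225:325]; 
cv2.imwrite("pics/topc.png",cv2.vconcat([cv2.hconcat([f(l),f(r)])]))
c2=s[155:235,240:340]; c3=s[250:330,220:320]
cv2.imwrite("pics/c.png",cv2.vconcat([cv2.hconcat([f(m),f(c2)])]))
cv2.imwrite("pics/d.png",cv2.vconcat([cv2.imread("pics/topc.png")[:300],cv2.imread("pics/c.png")[:300]]))
E
```

```text
(no output)
```

View pics/d.png

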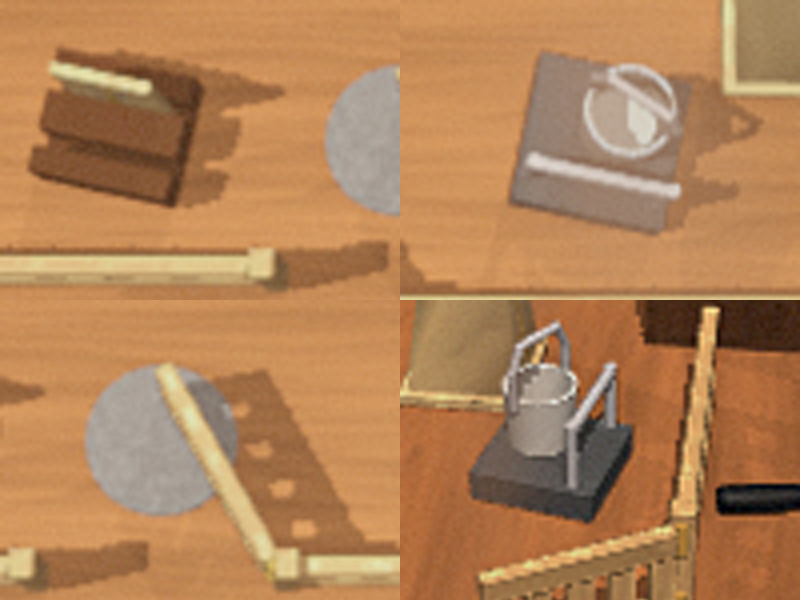

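The crops give corner pixels for the rack, the plinth, the rail, the gate's top edge and the mat. Next I turn them into positions.

```bash
cat > h.py <<'E'
import numpy as np,cv2
def ray(info,px):
    M=np.array(info["mtx"]);d=np.array([info["k1"],0,0,0,0.])
    # k1 radial model equals OpenCV's
    p=cv2.undistortPoints(np.array(px,float).reshape(-1,1,2),M,d)[:,0]
    E=np.array(info["extrinsics"]);r=np.c_[p,np.ones(len(p))]@E[:3,:3].T
    return E[:3,3],r
def plane(info,px,z):
    o,r=ray(info,px);return o+r*((z-o[2])/r[:,2])[:,None]
def proj(info,P):
    E=np.linalg.inv(np.array(info["extrinsics"]));
    return cv2.projectPoints(np.array(P,float).reshape(-1,3),cv2.Rodrigues(E[:3,:3])[0],E[:3,3],np.array(info["mtx"]),np.array([info["k1"],0,0,0,0.]))[0][:,0]
def tool(d,o):
    from scipy.spatial.transform import Rotation as R
    return R.from_euler('xyz',o["tcp_rot"],degrees=True).inv().apply(d)
E
python3 - <<'E'
from workcell import bot
from h import *
T=bot.camera_info("top")
def g(n,x0,y0,pts,z):
    p=plane(T,[(x0+(u+.5)/4-.5,y0+(v+.5)/4-.5) for u,v in pts],z)[:,:2]
    print(n,np.round(p*1000).astype(int).tolist(),"mean",np.round(p.mean(0)*1000,1), "ang",np.round(np.degrees(np.arctan2(*(p[1]-p[0])[::-1])),1))
g("rack",155,170,[(30,170),(177,205),(203,82),(58,50)],.052)
g("board",155,170,[(53,70),(150,88)],.122)
g("plinth",300,160,[(140,52),(292,80),(262,233),(112,200)],.03)
g("rail",300,160,[(132,160),(276,190)],.088)
g("bail",300,160,[(192,75),(278,128)],.12)
g("bail2",300,160,[(210,72),(266,115)],.13)
g("rim",300,160,[(184,112),(278,112),(231,65),(231,158)],.085)
g("mat",215,170,[(86,140),(238,140),(162,64),(162,216)],.003)
g("gate",215,170,[(272,273),(167,66)],.1)
g("post",155,170,[(262,264)],.112);g("postR",215,170,[(287,260)],.112)
g("postR2",215,170,[(275,248),(300,248),(300,275),(275,275)],.112)
for n,p in dict(wheel=(258,149),bob=(223,150),jar=(196,266),tw=(152,289)).items(): print(n,plane(T,[p],.03)[0,:2].round(3))
print(plane(T,[(340,248),(347,294),(430,185),(382,145),(382,183)],0.01)[:,:2].round(3).tolist())
E
```

```text
rack [[525, 283], [501, 179], [587, 163], [610, 266]] mean [555.7 222.8] ang -103.2
board [[583, 254], [571, 188]] mean [576.8 221.3] ang -100.6
plinth [[641, -201], [621, -309], [512, -285], [535, -180]] mean [ 577.4 -243.6] ang -100.6
rail [[554, -188], [534, -286]] mean [ 544.2 -236.9] ang -101.9
bail [[607, -226], [571, -282]] mean [ 588.8 -254.2] ang -122.4
bail2 [[607, -237], [578, -273]] mean [ 592.3 -254.9] ang -128.5
rim [[588, -225], [588, -289], [621, -257], [556, -256]] mean [ 588.3 -256.7] ang -90.0
mat [[554, 80], [554, -29], [609, 26], [499, 25]] mean [553.7  25.5] ang -90.0
gate [[450, -53], [589, 18]] mean [519.5 -17.2] ang 26.8Traceback (most recent call last):
  File "<stdin>", line 16, in <module>
  File "<stdin>", line 6, in g
IndexError: index 1 is out of bounds for axis 0 with size 1
```

Gate about 1.1 rad open, hinge near (0.450,-0.055). Mat (0.554,0.026), stand (0.577,-0.244) yaw about -11.5°, rack (0.556,0.223) yaw about -12.5°. First I move clear in -y, closing the fingers.

```bash
cat > go.py <<'E'
# print tool-frame shift (and turn) to reach a world target: x y z [closing-axis angle deg]
import sys
from workcell import bot
from h import *
o=bot.get_obs();a=list(map(float,sys.argv[1:]))
d=tool(np.array(a[:3])-o["ee_pos"],o)
yax=tool(np.eye(3),o)[:,1]; ang=np.degrees(np.arctan2(yax[1],yax[0]))
t=((ang-a[3]+90)%180-90) if len(a)>3 else 0
print("t",round(o["time"],2),"shift",d.round(4),"turn",round(t,1),"rows",round(np.linalg.norm(d)/.0417,1),"j1,j6",o["q"][[0,5]].round(0),"pos",o["ee_pos"].round(4),"F",np.round(o["wrist_force"],1))
E
python3 drive.py '-0.051 -0.193 0 0 0; -0.051 -0.193 0 0 0; -0.051 -0.193 0 0 0; -0.051 -0.193 0 0 0; -0.051 -0.193 0 0 0'; python3 go.py 0.584 -0.032 0.2
```

```text
time: 0.52
ee_pos: [0.1392, 0.3299, 0.2558]
tcp_rot: [-180.0, 0.0, 165.4]
wrist_force: [0.8, 0.3, 1.0]
opening: 0.0255
grasp_force: 0.0
t 0.52 shift [-0.5218 -0.2376  0.0561] turn 0 rows 13.8 j1,j6 [67. 82.] pos [0.1392 0.3299 0.2558] F [0.8 0.3 1. ]
```

```bash
python3 drive.py '-0.19 -0.087 0 0 0; -0.19 -0.087 0 0 0; -0.19 -0.087 0 0 0; -0.19 -0.087 0 0 0; -0.19 -0.087 0 0 0' >/dev/null; python3 drive.py '-0.19 -0.087 0 0 0; -0.19 -0.087 0 0 0; -0.19 -0.087 0 0 0; -0.19 -0.087 0 0 0; -0.19 -0.087 0 0 0'; python3 go.py 0.584 -0.032 0.2
```

```text
time: 1.35
ee_pos: [0.4635, 0.0668, 0.2561]
tcp_rot: [180.0, -0.0, 165.3]
wrist_force: [-0.1, 2.0, 0.8]
opening: 0.0002
grasp_force: 0.0
t 1.35 shift [-0.1416 -0.065   0.056 ] turn 0 rows 4.0 j1,j6 [ 8. 23.] pos [0.4635 0.0668 0.2561] F [-0.1  2.   0.8]
```

```bash
python3 drive.py '-0.1416 -0.065 0.02 0 0; -0.1416 -0.065 0.02 0 0; -0.1416 -0.065 0.02 0 0; -0.1416 -0.065 0.02 0 0; -0.1416 -0.065 0.04 0 0'; python3 drive.py '0 0 0.04 0 0; 0 0 0.08 0 0; 0 0 0.118 0 0; 0 0 0.118 0 0'; python3 go.py 0.577 -0.018 0.097
python3 - <<'E'
from workcell import bot
import cv2
cv2.imwrite("pics/w1.png",cv2.hconcat([cv2.resize(bot.camera("wrist"),None,fx=.7,fy=.7), cv2.resize(bot.camera("top")[140:260,200:340],None,fx=2.45,fy=2.45)]))
E
```

```text
time: 1.77
ee_pos: [0.5869, -0.0336, 0.216]
tcp_rot: [-180.0, 0.1, 165.2]
wrist_force: [2.1, 0.6, -0.3]
opening: -0.0001
grasp_force: 0.0
time: 2.1
ee_pos: [0.5786, -0.0298, 0.0897]
tcp_rot: [-179.9, -0.7, 165.3]
wrist_force: [-0.4, 0.4, -1.8]
opening: 0.0003
grasp_force: 0.0
t 2.1 shift [ 0.0046  0.011  -0.0073] turn 0 rows 0.3 j1,j6 [-3. 12.] pos [ 0.5786 -0.0298  0.0897] F [-0.4  0.4 -1.8]
```

View pics/w1.png

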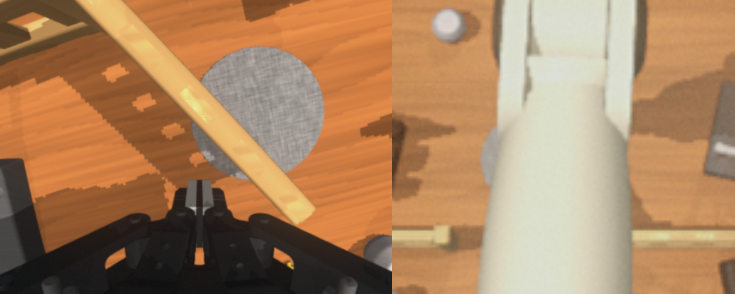

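The wrist view shows the closed fingers at about (200,185) on the inner side of the leaf, near its free end. Next I push the gate shut along an arc.

```bash
python3 drive.py '0.02 0.017 0 0 0; 0.04 0.034 0 0 0; 0.055 0.044 0 0 0; 0.07 0.054 0 0 0; 0.085 0.059 0 0 0'; python3 drive.py '0.015 0.004 0 0 0; 0.026 0.007 0 0 0; 0.038 0.009 0 0 0; 0.038 0.009 0 0 0'; python3 go.py 0.471 0.065 0.095
```

```text
time: 2.62
ee_pos: [0.5169, 0.0498, 0.1025]
tcp_rot: [179.9, 0.3, 165.4]
wrist_force: [0.6, -1.1, 0.1]
opening: 0.0001
grasp_force: 0.4
time: 2.95
ee_pos: [0.4805, 0.0677, 0.1004]
tcp_rot: [179.9, 0.1, 165.4]
wrist_force: [-0.4, 0.5, 0.5]
opening: 0.0001
grasp_force: 0.0
t 2.95 shift [ 0.0085 -0.0051  0.0054] turn 0 rows 0.3 j1,j6 [ 8. 23.] pos [0.4805 0.0677 0.1004] F [-0.4  0.5  0.5]
```

Now small steps towards -x until the stop shows up as force.

```bash
python3 drive.py '0.005 -0.002 0 0 0; 0.01 -0.003 0 0 0; 0.01 -0.003 0 0 0' | grep -E "ee|force"; python3 drive.py '0.004 -0.001 0 0 0; 0.004 -0.001 0 0 0;0.004 -0.001 0 0 0' | grep -E "ee|force"; python3 drive.py '0.003 -0.001 0 0 0; 0.003 -0.001 0 0 0;0.003 -0.001 0 0 0' | grep -E "ee|force"
python3 - <<'E'
from workcell import bot
import cv2
cv2.imwrite("pics/w2.png",bot.camera("wrist"))
E
```

```text
ee_pos: [0.4726, 0.0665, 0.0994]
wrist_force: [10.0, 0.6, -0.4]
grasp_force: 4.9
ee_pos: [0.472, 0.0664, 0.0997]
wrist_force: [29.3, 0.0, -11.4]
grasp_force: 14.5
ee_pos: [0.4716, 0.0664, 0.0999]
wrist_force: [45.9, 1.0, -20.9]
grasp_force: 22.5
```

View pics/w2.png

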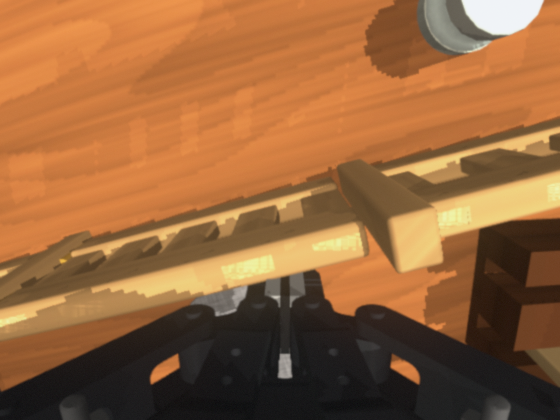

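The gate leaf is in line with the fence and firm at its stop (force rose sharply). I back off, rise and head for the pot.

```bash
python3 drive.py '-0.03 0 0 0 0; -0.05 0 0 0 0; -0.05 0 -0.04 0 0.02; -0.05 0 -0.08 0 0.085; -0.05 0 -0.12 0 0.085'|grep ee; python3 go.py 0.54 -0.22 0.28 135
```

```text
ee_pos: [0.5114, 0.0531, 0.219]
t 4.17 shift [-0.0969 -0.2569 -0.061 ] turn -59.7 rows 6.7 j1,j6 [ 6. 21.] pos [0.5114 0.0531 0.219 ] F [ 1.6  0.7 -0.4]
```

```bash
python3 drive.py '-0.097 -0.257 -0.061 -60 0.085; -0.097 -0.257 -0.061 -60 0.085; -0.097 -0.257 -0.061 -60 0.085; -0.097 -0.257 -0.061 -60 0.085; -0.097 -0.257 -0.061 -60 0.085'|grep -E "ee|rot"; python3 go.py 0.54 -0.22 0.28 135
```

```text
ee_pos: [0.5313, -0.1328, 0.26]
tcp_rot: [180.0, 0.0, -161.7]
t 4.58 shift [ 0.0192 -0.0855 -0.02  ] turn -26.7 rows 2.2 j1,j6 [-14. -32.] pos [ 0.5313 -0.1328  0.26  ] F [1.1 0.3 0.6]
```

```bash
python3 drive.py '0.019 -0.085 -0.02 -27 0.085; 0.019 -0.085 -0.02 -27 0.085; 0.019 -0.085 -0.02 -27 0.085; 0.019 -0.085 -0.02 -27 0.085; 0.019 -0.085 -0.02 -27 0.085'|grep -E "ee|rot"
python3 - <<'E'
from workcell import bot
import cv2,json
i=bot.camera_info("wrist")
cv2.imwrite("pics/w3.png",bot.camera("wrist"))
json.dump({k:(v.tolist() if hasattr(v,'tolist') else v) for k,v in i.items()},open("w3.json","w"))
E
```

```text
ee_pos: [0.5396, -0.219, 0.2792]
tcp_rot: [180.0, -0.0, -134.8]
```

View pics/w3.png

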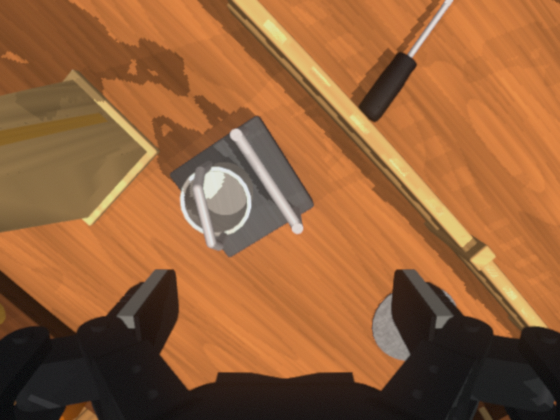

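The wrist view shows the bail bar at about (199,183)-(210,237), the rail at (236,133)-(297,229), and the plinth corners at (171,176), (260,117), (313,203) and (230,255).

```bash
python3 - <<'E'
import json
from h import *
W=json.load(open("w3.json"))
def g(n,pts,z):
    p=plane(W,pts,z)[:,:2]; d=p[1]-p[0]
    print(n,np.round(p*1000).astype(int).tolist(),"mean",np.round(p.mean(0)*1000,1),"ang",np.degrees(np.arctan2(d[1],d[0])).round(1),"len",np.linalg.norm(d).round(4))
g("bar",[(199,183),(210,237)],.130)
g("rim",[(180,202),(252,202),(217,167),(217,238)],.085)
g("rail",[(236,133),(297,229)],.087)
g("plinth",[(171,176),(260,117),(313,203),(230,255)],.03)
g("mat",[(373,325),(373,326)],.003)
im=cv2.imread("pics/w3.png")[100:270,150:330]
cv2.imwrite("pics/w3c.png",cv2.resize(im,None,fx=3.3,fy=3.3,interpolation=cv2.INTER_CUBIC))
E
```

```text
bar [[574, -277], [600, -242]] mean [ 587.  -259.7] ang 53.1 len 0.0431
rim [[612, -279], [567, -234], [566, -277], [614, -233]] mean [ 589.8 -255.9] ang 135.1 len 0.0642
rail [[533, -285], [556, -189]] mean [ 544.5 -236.8] ang 76.7 len 0.0991
plinth [[619, -306], [512, -282], [536, -183], [639, -204]] mean [ 576.6 -243.9] ang 167.3 len 0.1094
mat [[593, -11], [594, -10]] mean [593.7 -10.4] ang 49.4 len 0.0014
```

View pics/w3c.png

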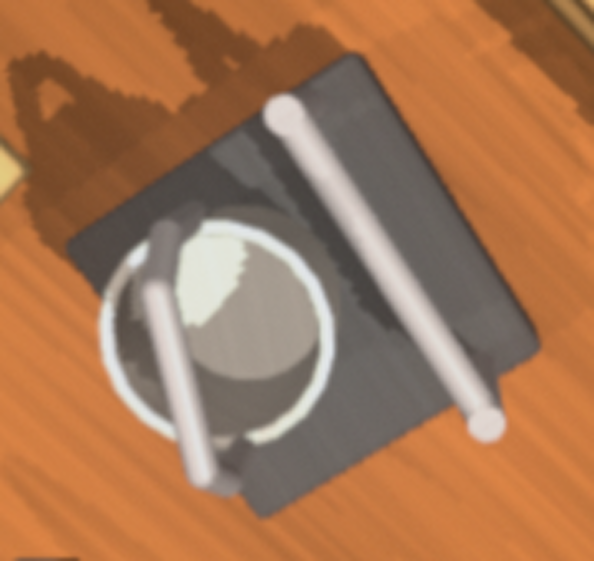

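The bail centre is about (0.5895,-0.256) with the bar at about 52°, so the fingers close along 142°.

```bash
python3 - <<'E'
import json
from h import *
W=json.load(open("w3.json"))
p=plane(W,[(197.1,186.2),(211.3,245.3)],.130)[:,:2];d=p[1]-p[0];print(p.mean(0),np.degrees(np.arctan2(d[1],d[0])),np.linalg.norm(d))
print(plane(W,[(153,152),(90,222),(72,72)],.005)[:,:2])
E
python3 go.py 0.5895 -0.256 0.136 142
```

```text
[ 0.59061449 -0.25674969] 55.011956896084634 0.04783649796070657
[[ 0.62154374 -0.34015769]
 [ 0.7353352  -0.34181825]
 [ 0.61877325 -0.45725549]]
t 5.05 shift [-0.0088 -0.0621  0.1432] turn -7.2 rows 3.7 j1,j6 [-22. -67.] pos [ 0.5396 -0.2182  0.2792] F [ 0.1  1.1 -0.3]
```

```bash
python3 drive.py '-0.009 -0.062 0.03 -9 0.06; -0.009 -0.062 0.06 -9 0.06; -0.009 -0.062 0.09 -9 0.06; -0.009 -0.062 0.115 -9 0.06; -0.009 -0.062 0.13 -9 0.06'|grep -E "ee|rot|wrist"; python3 go.py 0.590 -0.256 0.136 144
python3 - <<'E'
from workcell import bot
import cv2
cv2.imwrite("pics/w4.png",cv2.hconcat([cv2.resize(bot.camera("wrist"),None,fx=.7,fy=.7),cv2.resize(bot.camera("side")[120:240,230:370],None,fx=2.45,fy=2.45)]))
E
```

```text
ee_pos: [0.589, -0.2539, 0.145]
tcp_rot: [179.7, -0.1, -126.2]
wrist_force: [-0.8, 0.9, 0.6]
t 5.47 shift [ 0.001  -0.0021  0.009 ] turn -0.2 rows 0.2 j1,j6 [-23. -77.] pos [ 0.589  -0.2539  0.145 ] F [-0.8  0.9  0.6]
```

View pics/w4.png

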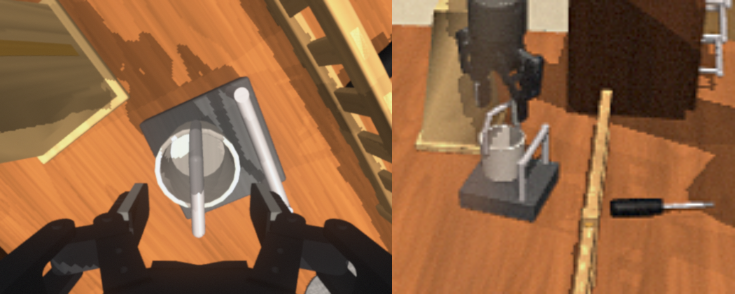

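The bar lies midway between the fingers and is aligned with the pads. I go down and grip.

```bash
python3 drive.py '0 0 0.008 0 0.06; 0 0 0.012 0 0.03; 0 0 0.012 0 0; 0 0 0.012 0 0; 0 0 0.012 0 0' 60; python3 drive.py '0 0 0 0 0; 0 0 0 0 0; 0 0 0 0 0'; python3 go.py 0.590 -0.256 0.136
```

```text
time: 5.98
ee_pos: [0.5904, -0.2549, 0.1386]
tcp_rot: [-179.9, 0.0, -126.0]
wrist_force: [-0.1, 0.4, -0.2]
opening: 0.0119
grasp_force: 0.0
time: 6.23
ee_pos: [0.5904, -0.2549, 0.1386]
tcp_rot: [-179.9, 0.0, -126.0]
wrist_force: [-0.1, 1.2, 6.3]
opening: 0.0059
grasp_force: 58.8
t 6.23 shift [ 0.0012 -0.0004  0.0026] turn 0 rows 0.1 j1,j6 [-23. -77.] pos [ 0.5904 -0.2549  0.1386] F [-0.1  1.2  6.3]
```

```bash
python3 drive.py '0 0 -0.01 0 0; 0 0 -0.025 0 0; 0 0 -0.045 0 0; 0 0 -0.065 0 0; 0 0 -0.085 0 0'; python3 drive.py '0 0 -0.01 0 0; 0 0 -0.01 0 0'|grep -E "force|open"; python3 go.py 0.5545 0.0255 0.22 144
```

```text
time: 6.65
ee_pos: [0.5897, -0.2549, 0.2235]
tcp_rot: [180.0, -0.0, -126.0]
wrist_force: [0.4, -1.2, -2.1]
opening: 0.0058
grasp_force: 58.8
wrist_force: [0.4, 0.5, -2.0]
opening: 0.0057
grasp_force: 58.8
t 6.82 shift [-0.2059  0.1942  0.0147] turn 0.0 rows 6.8 j1,j6 [-23. -77.] pos [ 0.5906 -0.2552  0.2352] F [ 0.4  0.5 -2. ]
```

```bash
python3 drive.py '-0.015 0.014 0 0 0; -0.04 0.037 0 0 0; -0.065 0.061 0 0 0; -0.09 0.085 0 0 0; -0.115 0.109 0 0 0'|grep -E "open"; python3 drive.py '-0.025 0.024 0 0 0; -0.05 0.047 0 0 0; -0.072 0.068 0 0 0; -0.085 0.08 0 0 0; -0.091 0.086 0 0 0'|grep -E "open|force"; python3 drive.py '0 0 0 0 0; 0 0 0.02 0 0; 0 0 0.04 0 0; 0 0 0.06 0 0; 0 0 0.075 0 0'|grep ee;  python3 go.py 0.554 0.0255 0.1116 144
python3 - <<'E'
from workcell import bot
import cv2
cv2.imwrite("pics/w5.png",cv2.hconcat([cv2.resize(bot.camera("wrist"),None,fx=.7,fy=.7),cv2.resize(bot.camera("side")[180:300,210:350],None,fx=2.45,fy=2.45)]))
E
```

```text
opening: 0.0054
wrist_force: [0.2, 0.1, -1.7]
opening: 0.0058
grasp_force: 58.8
ee_pos: [0.5528, 0.0249, 0.1551]
t 8.07 shift [-0.0013 -0.0006  0.0435] turn -0.0 rows 1.0 j1,j6 [  3. -51.] pos [0.5528 0.0249 0.1551] F [-0.  -0.9 -2.7]
```

View pics/w5.png

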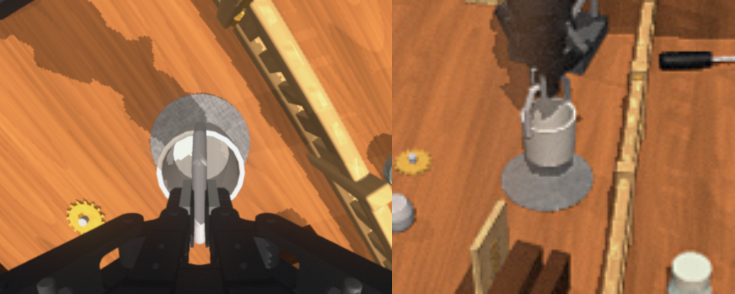

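The pot hangs upright over the mat. I lower it slowly until contact.

```bash
python3 drive.py '0 0 0.012 0 0; 0 0 0.022 0 0; 0 0 0.03 0 0; 0 0 0.036 0 0; 0 0 0.039 0 0'|grep -E "ee|wrist"; python3 drive.py '0 0 0.001 0 0; 0 0 0.002 0 0; 0 0 0.003 0 0;0 0 0.003 0 0'|grep -E "ee|wrist";python3 drive.py '0 0 0.001 0 0; 0 0 0.002 0 0; 0 0 0.002 0 0'|grep -E "ee|wrist"
```

```text
ee_pos: [0.5529, 0.0263, 0.1176]
wrist_force: [0.9, 0.4, -2.8]
ee_pos: [0.5534, 0.0265, 0.1158]
wrist_force: [-0.1, -0.3, -2.1]
ee_pos: [0.5532, 0.0264, 0.1135]
wrist_force: [-0.1, -0.3, -1.5]
```

```bash
python3 drive.py '0 0 0.001 0 0; 0 0 0.002 0 0; 0 0 0.002 0 0'|grep -E "ee|wrist"; python3 drive.py '0 0 0.0005 0 0; 0 0 0.001 0 0; 0 0 0.001 0 0'|grep -E "ee|wrist"
```

```text
ee_pos: [0.5533, 0.0265, 0.1118]
wrist_force: [-0.6, 0.8, 1.0]
ee_pos: [0.5536, 0.0266, 0.1118]
wrist_force: [-2.2, 0.7, 8.0]
```

Contact. I open, let it settle and rise.

```bash
python3 drive.py '0 0 0 0 0.02; 0 0 0 0 0.04; 0 0 0 0 0.05; 0 0 0 0 0.05; 0 0 0 0 0.05'|grep -E "open|force"; python3 drive.py '0 0 -0.01 0 0.05; 0 0 -0.03 0 0.05; 0 0 -0.06 0 0.05; 0 0 -0.09 0 0.05; 0 0 -0.12 0 0.05'|grep -E "ee|force"
python3 go.py 0.5765 0.22 0.2 167.5
```

```text
wrist_force: [-0.1, 0.9, 0.8]
opening: 0.0502
grasp_force: 0.0
ee_pos: [0.5529, 0.0264, 0.2325]
wrist_force: [0.5, -0.0, 0.3]
grasp_force: 0.0
t 10.5 shift [-0.1706  0.0946  0.0325] turn -23.5 rows 4.7 j1,j6 [  3. -51.] pos [0.5529 0.0264 0.2325] F [ 0.5 -0.   0.3]
```

```bash
python3 drive.py '-0.14 0.075 -0.03 -23.5 0.05; -0.14 0.075 -0.03 -23.5 0.05; -0.14 0.075 -0.03 -23.5 0.05; -0.14 0.075 -0.03 -23.5 0.05; -0.14 0.075 -0.03 -23.5 0.085'|grep -E "ee|rot"; python3 drive.py '0 0 0 0 0.085;0 0 0 0 0.085;0 0 0 0 0.085'|grep ee
cat > bd.py <<'E'
import sys
from workcell import bot
from h import *
# outline the pale maple blob nearest a predicted world point; args x y z
W=bot.camera_info("wrist");im=bot.camera("wrist")
cv2.imwrite(sys.argv[4],im)
c=np.array(list(map(float,sys.argv[1:4])));u=proj(W,[c])[0]
l=im.astype(int);m=((l[...,0]>95)&(l[...,2]>150)).astype(np.uint8)
n,lab,st,ce=cv2.connectedComponentsWithStats(m)
k=[i for i in range(1,n) if st[i,4]>150]
print("pred",u.round(1))
for i in sorted(k,key=lambda i:np.linalg.norm(ce[i]-u))[:3]:
    pts=np.argwhere(lab==i)[:,::-1].astype(np.float32);b=cv2.boxPoints(cv2.minAreaRect(pts))
    print(st[i],b.round(1).tolist());print((plane(W,b,c[2])[:,:2]*1000).round(1).tolist())
E
python3 bd.py 0.5765 0.22 0.122 pics/w6.png; python3 go.py 0.5765 0.22 0.2 167.5
```

```text
ee_pos: [0.5751, 0.1892, 0.2618]
tcp_rot: [-179.9, 0.1, -102.1]
ee_pos: [0.5746, 0.1828, 0.2607]
pred [294.9 256. ]
[288 216  11  86 898] [[288.0, 301.0], [288.0, 216.0], [298.0, 216.0], [298.0, 301.0]]
[[589.8, 256.0], [574.8, 188.1], [567.7, 189.7], [582.1, 257.7]]
[ 417   65   40  241 3772] [[416.5, 66.19999694824219], [443.20001220703125, 64.69999694824219], [456.5, 305.0], [429.8999938964844, 306.5]]
[[467.6, 104.6], [449.4, 107.2], [458.2, 290.4], [479.9, 286.5]]
[403 113  10  27 154] [[402.3999938964844, 113.30000305175781], [408.70001220703125, 112.19999694824219], [413.1000061035156, 138.8000030517578], [406.79998779296875, 139.89999389648438]]
[[481.8, 133.4], [477.4, 133.6], [476.9, 152.3], [481.4, 152.1]]
t 11.22 shift [-0.037   0.0064  0.0607] turn -0.1 rows 1.7 j1,j6 [ 18. -60.] pos [0.5747 0.1826 0.2607] F [-0.1 -0.8  1.1]
```

The segmentation gives a clean board top: centre about (0.5783,0.2226), yaw -12.5°, already aligned. I go down and grip.

```bash
python3 drive.py '-0.036 0.004 0.02 0 0.05; -0.04 0.0035 0.06 0 0.05; -0.04 0.0035 0.1 0 0.05; -0.04 0.0035 0.125 0 0.05; -0.04 0.0035 0.14 0 0.05'|grep -E "ee|rot|open"; python3 go.py 0.5782 0.2225 0.114 167.5
```

```text
ee_pos: [0.5785, 0.2219, 0.1165]
tcp_rot: [179.8, -0.2, -102.6]
opening: 0.0498
t 11.63 shift [-0.0005  0.0004  0.0025] turn -0.1 rows 0.1 j1,j6 [ 21. -56.] pos [0.5785 0.2219 0.1165] F [-0.6 -0.2  0.2]
```

```bash
python3 drive.py '0 0 0 0 0.05; 0 0 0 0 0.02; 0 0 0 0 0.0; 0 0 0 0 0; 0 0 0 0 0' 25; python3 drive.py '0 0 0 0 0; 0 0 0 0 0; 0 0 0 0 0'; python3 go.py 0.5782 0.2225 0.112
```

```text
time: 12.05
ee_pos: [0.5803, 0.2237, 0.1226]
tcp_rot: [-179.9, 0.1, -102.5]
wrist_force: [-4.2, 0.5, 7.6]
opening: 0.0078
grasp_force: 24.4
time: 12.3
ee_pos: [0.58, 0.2238, 0.1226]
tcp_rot: [-179.9, 0.1, -102.5]
wrist_force: [-3.6, -0.7, 7.2]
opening: 0.0074
grasp_force: 24.4
t 12.3 shift [0.0017 0.0015 0.0106] turn 0 rows 0.3 j1,j6 [ 21. -56.] pos [0.58   0.2238 0.1226] F [-3.6 -0.7  7.2]
```

Gripped, with about 24 mm of finger on the board. I lift straight up.

```bash
python3 drive.py '0 0 -0.005 0 0; 0 0 -0.015 0 0; 0 0 -0.035 0 0; 0 0 -0.06 0 0; 0 0 -0.1 0 0' 35|grep -E "ee|force|open"; python3 drive.py '0 0 -0.02 0 0; 0 0 -0.02 0 0; 0 0 -0.02 0 0'|grep -E "ee|force|open"
python3 bd.py 0.5800 0.2238 0.245 pics/w7.png; python3 go.py 0.5626 -0.241 0.243 168.2
```

```text
ee_pos: [0.5792, 0.2232, 0.2196]
wrist_force: [1.0, -0.5, -0.9]
opening: 0.0073
grasp_force: 35.1
ee_pos: [0.5808, 0.2238, 0.2432]
wrist_force: [-0.3, 0.1, -1.5]
opening: 0.0074
grasp_force: 35.2
pred [290.9 306.6]
[ 275  283   20   95 1666] [[275.0, 283.0], [294.0, 283.0], [294.0, 377.0], [275.0, 377.0]]
[[583.5, 213.5], [576.9, 214.9], [585.3, 254.2], [592.5, 252.6]]
[ 275  209   20   72 1315] [[275.0, 209.0], [294.0, 209.0], [294.0, 280.0], [275.0, 280.0]]
[[577.4, 187.2], [571.3, 188.6], [576.7, 213.8], [583.2, 212.3]]
[ 428   23   48  322 5416] [[427.70001220703125, 24.299999237060547], [447.5, 22.200000762939453], [481.70001220703125, 343.29998779296875], [461.79998779296875, 345.3999938964844]]
[[520.1, 141.3], [514.0, 141.8], [512.2, 255.9], [520.0, 254.9]]
t 13.02 shift [ 0.4575 -0.0831 -0.0019] turn -0.7 rows 11.2 j1,j6 [ 21. -56.] pos [0.5803 0.2236 0.2413] F [-0.7 -0.3 -1.3]
```

The board is clear of the rack and centred in the fingers to about 3 mm. I carry it over to the stand.

```bash
python3 drive.py '0.02 -0.004 0 0 0; 0.055 -0.01 0 0 0; 0.09 -0.016 0 0 0; 0.125 -0.023 0 0 0; 0.16 -0.029 0 0 0'|grep open; python3 drive.py '0.035 -0.006 0 0 0; 0.07 -0.013 0 0 0; 0.105 -0.02 0 0 0; 0.14 -0.025 0 0 0; 0.175 -0.032 0 0 0'|grep -E "ee|open"; python3 go.py 0.5673 -0.2397 0.24 167.8
```

```text
opening: 0.0074
ee_pos: [0.5663, -0.1184, 0.2394]
opening: 0.0073
t 13.85 shift [ 0.1183 -0.0272 -0.0006] turn -0.3 rows 2.9 j1,j6 [-12. -89.] pos [ 0.5663 -0.1184  0.2394] F [1.3 0.5 0.3]
```

```bash
python3 drive.py '0.035 -0.008 0 0 0; 0.07 -0.016 0 0 0; 0.095 -0.022 0 0 0; 0.113 -0.026 0 0 0; 0.113 -0.026 0 0 0'|grep open; python3 drive.py '0 0 0 0 0; 0 0 0 0 0'|grep wrist; python3 go.py 0.5673 -0.2397 0.142 167.8
cat > rl.py <<'E'
# measure rail (bright steel) in the wrist view: overlay predictions saved, corner print
from workcell import bot
from h import *
W=bot.camera_info("wrist");im=bot.camera("wrist");cv2.imwrite("pics/w8.png",im)
R=lambda y,x,z:[0.577+x*.977+y*.213,-.2437-x*.213+y*.977,z]
P=[R(-.048,-.035,.09),R(.048,-.035,.09),R(-.055,-.055,.03),R(.055,-.055,.03)]
print(proj(W,P).round(1).tolist())
E
python3 rl.py
```

```text
opening: 0.007
wrist_force: [-0.4, -0.4, -0.4]
t 14.43 shift [ 0.0076 -0.0011  0.0977] turn -0.3 rows 2.4 j1,j6 [ -22. -100.] pos [ 0.568  -0.2321  0.2397] F [-0.4 -0.4 -0.4]
[[318.9, 128.0], [316.5, 252.7], [335.5, 117.5], [331.9, 236.4]]
```

```bash
python3 - <<'E'
from workcell import bot
from h import *
W=bot.camera_info("wrist");im=cv2.imread("pics/w8.png");h=cv2.cvtColor(im,cv2.COLOR_BGR2HSV)
m=((h[...,1]<70)&(h[...,2]>130)).astype(np.uint8)
n,lab,st,ce=cv2.connectedComponentsWithStats(m)
for i in range(1,n):
    if st[i,4]>200:
        b=cv2.boxPoints(cv2.minAreaRect(np.argwhere(lab==i)[:,::-1].astype(np.float32)));p=plane(W,b,.088)[:,:2]
        print(st[i],b.round(0).tolist(),(p*1000).round(1).tolist(),(p.mean(0)*1000).round(1))
E
```

```text
[ 309  120   17  139 1887] [[309.0, 258.0], [310.0, 120.0], [325.0, 120.0], [324.0, 258.0]] [[560.1, -185.0], [537.8, -289.8], [527.2, -287.4], [548.4, -182.3]] [ 543.4 -236.1]
[496 125  63  31 392] [[495.0, 151.0], [557.0, 124.0], [559.0, 130.0], [498.0, 156.0]] [[404.7, -239.0], [353.9, -249.1], [352.1, -244.4], [403.1, -234.2]] [ 378.4 -241.7]
```

The rail is confirmed at (0.5435,-0.236). I lower the board to the plinth.

```bash
python3 go.py 0.5667 -0.239 0.144; python3 drive.py '0.007 0 0.02 0 0; 0.007 0 0.045 0 0; 0.007 0 0.068 0 0; 0.007 0 0.083 0 0; 0.007 0 0.09 0 0'|grep -E "ee|wrist"; python3 drive.py '0 0 0.002 0 0; 0 0 0.004 0 0; 0 0 0.004 0 0;0 0 0.004 0 0'|grep -E "ee|wrist";  python3 go.py 0.5667 -0.239 0.1406
```

```text
t 14.48 shift [ 0.0074 -0.0003  0.0961] turn 0 rows 2.3 j1,j6 [ -22. -100.] pos [ 0.5681 -0.2317  0.2401] F [ 0.2 -0.1 -1.2]
ee_pos: [0.5659, -0.2379, 0.1479]
wrist_force: [-0.7, 0.1, -1.4]
ee_pos: [0.5672, -0.2394, 0.1478]
wrist_force: [-0.2, 0.9, -0.8]
t 15.23 shift [-0.0003  0.0006  0.0072] turn 0 rows 0.2 j1,j6 [ -23. -100.] pos [ 0.5672 -0.2394  0.1478] F [-0.2  0.9 -0.8]
```

```bash
python3 drive.py '0 0 0.002 0 0; 0 0 0.004 0 0; 0 0 0.005 0 0;0 0 0.005 0 0'|grep -E "ee|wrist";  python3 drive.py '0 0 0.001 0 0; 0 0 0.002 0 0; 0 0 0.002 0 0'|grep -E "ee|wrist"
```

```text
ee_pos: [0.5666, -0.2395, 0.1413]
wrist_force: [0.8, -0.4, -0.4]
ee_pos: [0.5669, -0.2397, 0.1406]
wrist_force: [-1.5, -0.3, 6.2]
```

```bash
python3 drive.py '0 0 0.001 0 0; 0 0 0.0015 0 0; 0 0 0.0015 0 0'|grep -E "ee|wrist"
```

```text
ee_pos: [0.5671, -0.2398, 0.1406]
wrist_force: [-3.7, 1.2, 14.1]
```

On the plinth. I take the load off, open to a 30 mm cage and walk the board over against the rail (+tool y).

```bash
python3 drive.py '0 0 -0.0025 0 0; 0 0 -0.0025 0 0; 0 0 -0.0025 0 0.01; 0 0 -0.0025 0 0.02; 0 0 -0.0025 0 0.03'|grep -E "ee|force|open"; python3 drive.py '0 0.002 0 0 0.03; 0 0.005 0 0 0.03; 0 0.009 0 0 0.03; 0 0.013 0 0 0.03;0 0.017 0 0 0.03'|grep -E "ee|force|open"; python3 drive.py '0 0.003 0 0 0.03; 0 0.006 0 0 0.03; 0 0.009 0 0 0.03; 0 0.011 0 0 0.03;0 0.011 0 0 0.03'|grep -E "ee|force|open"; python3 bd.py 0.53 -0.235 0.135 pics/w9.png
```

```text
ee_pos: [0.5666, -0.2394, 0.1401]
wrist_force: [0.2, 0.1, 0.6]
opening: 0.0293
grasp_force: 0.0
ee_pos: [0.5495, -0.2357, 0.1405]
wrist_force: [-0.4, -0.5, -0.7]
opening: 0.0301
grasp_force: 0.0
ee_pos: [0.539, -0.2334, 0.1407]
wrist_force: [-1.0, 0.5, 0.6]
opening: 0.0302
grasp_force: 0.0
pred [310.8 288.5]
[ 282  204   21  171 3277] [[282.0, 374.0], [282.0, 204.0], [302.0, 204.0], [302.0, 374.0]]
[[549.1, -199.4], [533.4, -269.3], [526.6, -267.8], [541.1, -197.6]]
[423 241  12  29 179] [[422.79998779296875, 241.0], [430.29998779296875, 239.5], [436.1000061035156, 268.6000061035156], [428.6000061035156, 270.1000061035156]]
[[486.2, -244.6], [483.3, -244.5], [482.4, -232.5], [485.3, -232.5]]
[265 141  22  49 780] [[265.0, 141.0], [286.0, 141.0], [286.0, 189.0], [265.0, 189.0]]
[[534.3, -291.9], [527.3, -290.4], [530.9, -274.3], [538.0, -275.8]]
```

The board's top has shifted about 29 mm towards the rail (about 0.27 rad) and is centred. A small nudge checks that it touches the rail, then I retreat.

```bash
python3 drive.py '0 0.002 0 0 0.03; 0 0.003 0 0 0.03; 0 0.003 0 0 0.03'|grep -E "ee|wrist"; python3 bd.py 0.5376 -0.2335 0.135 pics/w10.png | sed -n 1,3p
```

```text
ee_pos: [0.5362, -0.2327, 0.1405]
wrist_force: [-0.8, -0.1, 0.6]
pred [284.6 296. ]
[ 274  204   21  171 3338] [[274.0, 204.0], [294.0, 204.0], [294.0, 374.0], [274.0, 374.0]]
[[533.5, -269.3], [526.6, -267.8], [541.6, -197.8], [549.6, -199.6]]
```

The board stayed put while the tool moved, so it is resting on the rail. I open wider and rise straight up.

```bash
python3 drive.py '0 0 0 0 0.05; 0 0 0 0 0.06; 0 0 -0.01 0 0.06; 0 0 -0.03 0 0.06; 0 0 -0.06 0 0.06'|grep -E "wrist"; python3 drive.py '0 0 -0.04 0 0.06; 0.02 0 -0.08 0 0.06; -0.02 0.04 -0.08 0 0.06; -0.04 0.08 -0.08 0 0.06; -0.04 0.12 -0.08 0 0.06'|grep -E "ee|wrist"; python3 drive.py '0 0.04 0 0 0.06; 0 0.08 0 0 0.06; 0 0.08 0 0 0.06'|grep -E "ee|wrist"
python3 - <<'E'
from workcell import bot
import cv2
t=cv2.resize(bot.camera("top")[140:260,200:400],None,fx=2,fy=2)
s=cv2.resize(bot.camera("side")[130:280,210:360],(400,400),interpolation=cv2.INTER_CUBIC)
w=cv2.resize(bot.camera("wrist"),(400,300));
import numpy as np
L=np.vstack([t,w]);L=L[:540];R=np.vstack([s,np.zeros((L.shape[0]-400,400,3),np.uint8)])
cv2.imwrite("pics/fin.png",np.hstack([L,R]))
E
```

```text
wrist_force: [0.4, -0.9, -0.1]
ee_pos: [0.4407, -0.1713, 0.2813]
wrist_force: [-0.2, -0.1, 1.0]
ee_pos: [0.357, -0.1537, 0.283]
wrist_force: [0.3, 0.7, 0.4]
```

View pics/fin.png

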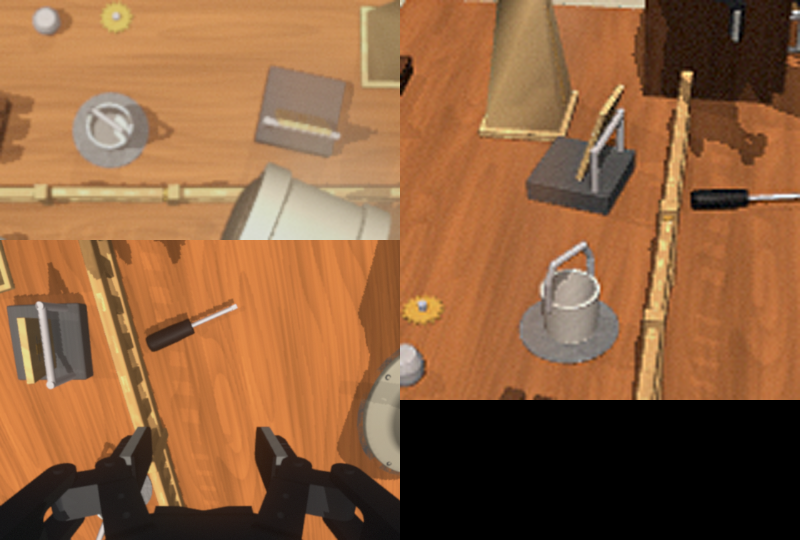

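The final view shows the gate in line with the fence, the pot upright on the mat (top view, pot at about (110,126) on a mat centred at about (110,130)), and the board leaning on the rail near its middle. The robot is clear, so I hand it in.

```bash
python3 -c "
from workcell import bot
print(bot.job_done())"
```

```text
the job is handed in; nothing more can be done
None
```

The job is handed in, though no verdict came back: in the last pictures the gate is shut, the pot stands upright on the mat, and the board leans on the cross rail near its middle.

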